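# Seat the ridge beam and bring the glue pen to the joint

### The arm

A 7-joint arm with a two-finger parallel gripper is mounted at the origin on the work surface. World frame = base frame: x ahead of the robot, y to its left, z up, the work surface at z = 0. Lengths are in m, angles in rad, forces in N, time in s.
With the tool pointing down it reaches from about 0.35 to 0.9 m from the base axis. Payload 8.1 kg.
Tool frame: the origin (TCP) lies on the centre line of the jaws, within the pads' length; the fingertips stand 25 mm ahead of it and the grasp point (between the pads) lies 6 mm ahead of it (tcp_to_tips is the distance from the TCP to the fingertips, in m); z points along the fingers, y is the line along which they close (so a half turn about z gives the same grasp; the last joint's range is limited). The gripper opens to 85 mm and grips with 20 to 120 N. Pads are 22 mm wide; open, the fingers measure 114 mm over their backs; the gripper's body (76 mm by 85 mm) begins 54 mm behind the grasp point. The pads swing forward as they close: fully open they stand 13 mm farther back than shut.
Start: joints at [1.222, 0.434, 0.025, 1.573, -0.012, 1.134, -0.075], TCP at [0.152, -0.606, 0.256] pointing down, gripper open.
Joint ranges: [-2.62, 2.62], [-0.44, 2.09], [-1.27, 1.32], [0.08, 2.57], [-1.32, 4.46], [0.12, 2], [-2.74, 2.74]. Speed limits (rad/s): [2.22, 2.22, 3.01, 3.01, 3.14, 3.14, 3.14].

### API

Orientations are given as a unit quaternion [x, y, z, w].
In Python, from bench import observe, capture, sign_off, tcp_to_tips gives the robot as it stands. The module is installed in compiled form; this text tells all that it offers.
- The arm moves only by the shell command python3 -m jog 'ROWS' [OPENING] [FORCE]. ROWS is JSON, a list that holds one entry, the list of rows, each a list of 6 numbers: the shift along the tool's x, y, z normalised to -1 to 1, where 1 is 30 cm, then the turn, a rotation vector about the tool's x, y, z normalised to -1 to 1, where 1 is 180 degrees. A call has 1 to 5 rows; each row is the pose to reach, as a shift and turn from the pose commanded when the call began, along the tool's axes at that moment, turning the shorter way round; what a row does not reach only later rows make up. A row lasts 1/8 s, in which the tool goes at most 62.5 mm and 10.7 degrees, less where a joint would pass 70% of its speed; a pose out of reach is approached as far as the arm can. A call with a number of a shift or a turn outside -1 to 1 is refused whole. A call with a gripper value outside its range is refused whole. OPENING is the opening, from 0 (shut) to 1 (fully open), set as the call begins (- or left out, the last holds). The fingers move at their own pace and stop on an object; FORCE is the grip in N (left out, the last holds). Time passes only in rows, so rows that repeat a pose let the fingers close. It gives the time, the measured TCP pose, the force, the opening and the grip force at its end, in the units of the state.
- observe(): the state, without advancing time (a new reading comes with each control period).
- capture(name): name is "side" or "top" or "wrist"; returns a dict with "frame" (384x512x3 uint8, red, green, blue), "depth" (384x512 float32, m along the optical axis (not along the pixel's ray), 0 where there is no reading), "vfov" (degrees; the focal length in pixels is half the picture's height over the tangent of half this angle, whatever the lens; pixels are square), "cx", "cy" (the principal point, pixels), "R" (3x3) and "t" (3): a world point X has camera coordinates R X + t. Camera axes: x right, y down, z forward; pixel columns grow to the right and rows downward; lengths in m; the calibration is good to about 2 mm. The wrist camera is an equidistant fisheye: a pixel r from the principal point sees the ray r / f radians off the axis. A picture is of the moment at which its call begins.
- sign_off(): hands the job in; it is judged then, once.
The state is a dict: "t": time; "joints": joint angles; "dq": joint speeds; "effort": joint torques, N m; "ee_pos": TCP position; "tcp_rot": TCP orientation; "force": force on the tool from outside, world axes, zero at the start; "moment": the same for the moment, N m; "finger_gap": finger opening in m; "grip_force": force on a finger pad.
Only numpy, scipy, OpenCV 4.12 (cv2) and the standard library are available. Lean on these libraries where they do the work, as an engineer would, in place of code of your own. Each camera call takes 0.05 s, during which the arm holds its last target. There are 200 camera calls.

### The job

First lay the long wooden strip into the notches on top of the model house's two gables as its ridge, fully down in both notches and sticking out about equally at both ends, and let go of it. Then draw the glue pen up out of the pen block, tilt it to about 45 degrees with its nozzle downwards, and finish while still holding it steady in the gripper like that, its nozzle tip about 2 cm straight above the ridge strip where it crosses the gable farther from the robot, touching nothing but the gripper. Leave all the other things where they are.

Things in the scene. Friction and masses are not known exactly. Their poses are not given: they have to be found in the camera images.
- house: Model house of thin plywood, fixed to the table on a round base (200 mm wide, 6 mm thick), no roof, open above. Origin: centre of the base's underside; z up; x along the ridge line, to the gable farther from the robot. Two pointed gables, 110 mm wide, at x = -70 and +70 mm, each with a notch for the strip at its top; side walls at y = +-52 mm, 60 mm high
- ridge_joint (a point): Centre of the notch floor on the gable farther from the robot, 117 mm above the table. Both notches are alike: open upwards, 12 mm long in house x, floor 20 mm wide in house y, between two prongs that lean outwards (about 27 mm apart at their tops, 131 mm above the table). With the strip seated its top is 132 mm above the table
- beam: The ridge strip: a straight square strip of pale wood, 190 x 15 x 15 mm, lying flat and loose on the table, about 30 g; the longer of the two strips. x along its length; origin: centre of its underside at the start
- beam_center (a point): Centre of the ridge strip, 7.5 mm above its underside
- block: Pen block, fixed to the table: plywood, 200 x 60 x 60 mm (x, y, z), origin: centre of its underside; x along the row of three round holes (22 mm wide, 52 mm deep) at x = -75, 0 and +75 mm, y = 0. The glue pen, marker and screwdriver stand in the holes in any order
- glue_pen: Glue pen upright in one hole, nozzle down, about 80 g, 140 mm long: tallest and thickest of the three, flat end. Origin: nozzle tip; z from tip to flat end. First 50 mm: black nozzle and collar, hidden in the hole; 50 to 140 mm: round white barrel 28 mm thick, its shoulder on the block. In the block the tip is 10 mm, the flat end 150 mm above the table. Centre of mass 90 mm from the tip
- marker: Bystander in the block: round marker 19 mm thick, 130 mm long, white with black cap, upright; its top is 138 mm above the table. Origin: its lower end
- screwdriver: Bystander in the block: screwdriver, black rounded handle up, 26 mm thick, 118 mm long; its top is 131 mm above the table. Origin: its lower tip
- tape_roll: Bystander: roll of paper tape lying flat, 96 mm wide, 25 mm high. Origin: centre of its underside
- flask: Bystander: metal drinking flask, 66 mm wide, 210 mm tall. Origin: centre of its underside
- drink: Bystander: clear plastic bottle, 62 mm wide, 190 mm tall. Origin: centre of its underside
- foam: Bystander: white foam block 60 x 120 x 40 mm. Origin: centre of its underside
- cutter: Bystander: flat craft knife, about 150 mm long, 12 mm high, near the robot. Origin: centre of its handle's underside; x along it
- offcut: Bystander: short wooden strip, 90 x 15 x 15 mm, near the robot. Origin: centre of its underside; x along it
Not all that is in view belongs to the job. Leave any yellow look-alike of the glue_pen alone.

How it is judged:
On the way, in this order (a step that is already met when the one before it is completed fails the run):
1. the strip lies released in both notches of the house (x of beam_center in the frame of house between -0.015 and 0.015 m and y of beam_center in the frame of house between -0.006 and 0.006 m and z of beam_center in the frame of house between 0.1205 and 0.1285 m and angle between the x axis of beam and the x axis of house, either way round below 0.06 rad and contact force between beam and the fingers below 0.1 N), for 0.2 s.
2. the glue pen is drawn up clear of the pen block (height (world z) of glue_pen above 0.066 m and contact force between glue_pen and the fingers above 1 N), for 0.1 s.
At the end, for the whole second after the job is handed in: Strip released on both notch floors: height within 4 mm, centred within 15 mm along and 6 mm across, aligned within 0.06 rad. Pen gripped, still, tilted 30 to 60 deg, nozzle down, tip within 25 mm horizontally of the far notch centre, 4 to 48 mm above the strip, not touching house, strip or block (all of step 1 and angle between glue_pen's own z axis and vertical between 0.52 and 1.05 rad and horizontal distance between glue_pen and ridge_joint below 0.025 m and height (world z) of glue_pen between 0.136 and 0.18 m and contact force between glue_pen and house below 0.1 N and contact force between glue_pen and beam below 0.1 N and contact force between glue_pen and block below 0.1 N and contact force between glue_pen and the fingers above 1 N and linear speed of glue_pen below 0.03 m/s and linear speed of beam below 0.02 m/s); the arm keeps its last pose, push and grip.
It fails at once if a bystander is moved by more than 35 mm (distance of any of marker, screwdriver, tape_roll, flask, drink, foam, cutter, offcut from where it was at the start of the episode above 0.035 m).
It also fails if it takes over 64 s, if anything falls off the work surface, if the arm or the gripper's body presses on something with over 40 N, if the wrist force passes 120 N, or if a joint passes its speed limit or range.

## Working session

There is one attempt and no reset: what is moved stays moved. The work goes in short steps, Python scripts to look and compute and a shell command to move; the robot and the scene stay as the last step left them, time stands still between calls to the robot, and variables do not carry over. Pictures are saved under pics/ and viewed, at most 10 in all, crops included, and the job is handed in when it is done.

```bash
mkdir -p pics; cat > h.py <<'E'
import numpy as np,cv2
from bench import observe,capture,tcp_to_tips
from scipy.spatial.transform import Rotation as Rn
def cloud(c):
    d=c["depth"];H,W=d.shape;f=H/2/np.tan(np.radians(c["vfov"])/2)
    v,u=np.mgrid[:H,:W];P=np.stack([(u-c["cx"])/f*d,(v-c["cy"])/f*d,d],-1)
    X=(P-np.array(c["t"]))@np.array(c["R"]);X[d==0]=np.nan
    return X
def save(c,n):cv2.imwrite("pics/"+n,c["frame"][:,:,::-1])
E
python3 - <<'E'
from h import *
print(observe(),tcp_to_tips)
for n in("top","side"):
    c=capture(n);save(c,n+"1.png");np.savez(n+"1.npz",**c);print(n,c["vfov"],c["R"],c["t"])
E
```

```text
{'t': 0.0, 'joints': array([ 1.22238487,  0.43524024,  0.02499379,  1.57412874, -0.01163866,
        1.13401637, -0.07512458]), 'dq': array([-0.00032751, -0.00048698, -0.00027224,  0.00097851,  0.00219397,
       -0.00015743, -0.0010487 ]), 'effort': array([ 2.65556755e-04, -6.70463705e+01,  1.02536436e+00, -3.16207337e+01,
        1.57321844e-02,  1.23486292e-02,  1.80911456e-05]), 'ee_pos': array([ 0.15191704, -0.60575126,  0.25550322]), 'tcp_rot': array([ 9.92464223e-01,  1.22531986e-01, -1.61667075e-04, -8.07606157e-04]), 'force': array([ 0.72780391,  0.04439752, -0.07065147]), 'moment': array([ 0.05218975, -0.01061089,  0.03008706]), 'grip_force': 0.0, 'finger_gap': 0.08536354424797168} 0.025
top 43.45200403845046 [[-0.02407422 -0.99950601 -0.02020327]
 [-0.98423183  0.02723907 -0.17477338]
 [ 0.17523736  0.01567717 -0.98440139]] [1.10945131e-03 5.74413134e-01 1.40823591e+00]
side 53.29686231968098 [[ 0.99407137 -0.10790879 -0.01333447]
 [-0.07950569 -0.63774566 -0.7661327 ]
 [ 0.07416845  0.76265075 -0.64254406]] [-0.57154204  0.09949629  1.05209394]
```

View pics/top1.png

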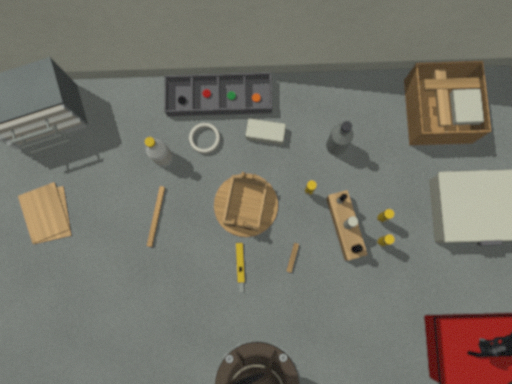

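View pics/side1.png

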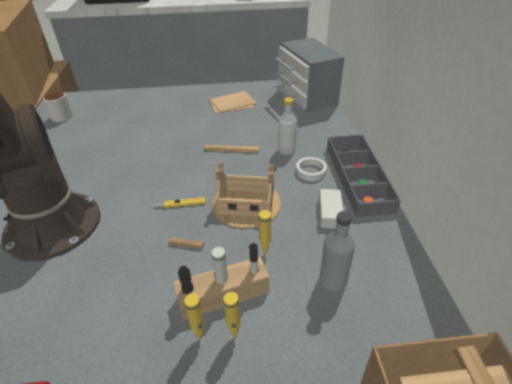

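The top picture shows the house at (246,205), the ridge strip at (156,217), the block at (347,225) with the white glue pen in its middle hole (352,222), and yellow look-alikes at (310,187), (386,215) and (387,240). The side view agrees. Next I measure.

```bash
python3 - <<'E'
from h import *
for n in("top","side"):
    c=dict(np.load(n+"1.npz"));X=cloud(c);x,y,z=np.moveaxis(X,-1,0)
    if n=="top":
        print("table z",np.nanmedian(z[250:300,180:230]))
        def roi(a,lo,hi):
            m=np.zeros(z.shape,bool);m[a[1]:a[3],a[0]:a[2]]=1
            return m&(z>lo)&(z<hi)
        def rect(m,t):
            P=(X[m][:,:2]*1000).astype(np.float32);r=cv2.minAreaRect(P);print(n,t,len(P),np.round(r[0],1),np.round(r[1],1),round(r[2],2),'zmed',np.median(z[m]).round(4), P.min(0),P.max(0))
        rect(roi((140,180,172,255),.008,.03),"beam")
        rect(roi((325,185,372,268),.05,.066),"blocktop")
        rect(roi((335,210,365,232),.143,.16),"pentop")
        rect(roi((325,185,372,210),.1,.16),"blk a"); rect(roi((345,235,372,268),.1,.16),"blk b")
        rect(roi((205,165,285,245),.003,.012),"base")
        rect(roi((205,165,285,245),.1,.16),"gabletops")
        rect(roi((205,165,285,245),.05,.065),"sidewalls")
        for t,b in dict(yel1=(300,175,322,200),yel2=(375,200,400,225),yel3=(375,228,400,252),drink=(140,130,175,170),flask=(322,115,358,160),foam=(243,115,290,147),off=(285,240,302,275)).items(): rect(roi(b,.01,.3),t); print(np.nanmax(z[roi(b,.01,.3)]))
    else:
        # same world regions using side camera
        def w(xc,yc,r,lo,hi): return (np.hypot(x-xc,y-yc)<r)&(z>lo)&(z<hi)
        np.savez("sidecloud.npz",X=X)
E
```

```text
table z -0.0008868449478598312
top beam 322 [509.6 293.2] [183.3  84.6] 6.21 zmed 0.014 [415.38748 252.73247] [599.64954 337.3978 ]
top blocktop 1102 [ 460.6 -280.9] [200.3  61.8] 13.75 zmed 0.0587 [ 357.194   -331.14066] [ 562.88654 -228.8151 ]
top pentop 80 [ 460.2 -280.5] [26.1 25.5] 86.79 zmed 0.1488 [ 447.46365 -293.7886 ] [ 473.0494  -267.68594]
top blk a 51 [ 532.3 -262.3] [17.6 16.7] 75.84 zmed 0.1354 [ 523.5419  -272.06613] [ 540.9432 -253.7285]
top blk b 69 [ 386.9 -298.3] [22.9 22.9] 17.16 zmed 0.1244 [ 374.94638 -310.7511 ] [ 399.72006 -286.82492]
top base 2154 [536.  26.] [249.  248.8] 88.29 zmed 0.0057 [ 409.4003  -101.92592] [663.2248  148.46811]
top gabletops 153 [535.7  21.1] [ 43.  153.4] 77.64 zmed 0.1193 [457.08063  -15.288944] [614.45483   56.190014]
top sidewalls 264 [535.5  21.4] [110.5 149.9] 77.73 zmed 0.0587 [451.67374  -46.804127] [617.4707   90.60115]
top yel1 122 [ 566.9 -172.2] [26.  26.9] 2.69 zmed 0.137 [ 553.74567 -185.43607] [ 580.13104 -158.6819 ]
0.14473217596162558
top yel2 152 [ 479.2 -384.7] [27.9 26. ] 32.55 zmed 0.1342 [ 465.93164 -398.91415] [ 494.10107 -371.16727]
0.14497351000868608
top yel3 152 [ 408.2 -380.5] [27.5 25.9] 88.88 zmed 0.1346 [ 395.28674 -394.24826] [ 421.15622 -366.7024 ]
0.14424704031673674
top drink 577 [714.6 290.5] [111.   63.1] 27.09 zmed 0.1232 [653.6883  248.43549] [749.62366 343.8666 ]
0.19498992317076363
top flask 648 [ 712.4 -266.2] [65.4 58.2] 58.45 zmed 0.1362 [ 683.1159  -301.19186] [ 746.6597  -235.70377]
0.2147779290167087
top foam 784 [765.2 -46.5] [119.8  63.3] 79.62 zmed 0.0386 [ 724.5891  -108.83106] [803.4967    15.242098]
0.04831033269645553
top off 138 [ 369.5 -117.6] [14.8 89.7] 72.71 zmed 0.0143 [ 327.0728  -136.06847] [413.56796 -99.61348]
0.022918332663664023
```

```bash
python3 - <<'E'
from h import *
for n in("top","side"):
    c=dict(np.load(n+"1.npz"));X=cloud(c);x,y,z=np.moveaxis(X,-1,0)
    z0=np.nanmedian(z[np.hypot(x-.42,y-.2)<.04]);print(n,"z0",z0)
    hsv=cv2.cvtColor(c["frame"],cv2.COLOR_RGB2HSV);wood=(hsv[...,0]<28)&(hsv[...,1]>60)
    def rect(m,t):
        k,l,s,_=cv2.connectedComponentsWithStats(m.astype(np.uint8));m=l==1+s[1:,4].argmax()
        Q=X[m]*1000;P=Q[:,:2].astype(np.float32);r=cv2.minAreaRect(P);e=np.linalg.svd(P-P.mean(0),full_matrices=0)[2][0]
        print(n,t,len(P),np.round(r[0],1),np.round(r[1],1),round(r[2],2),"pca",np.degrees(np.arctan(e[1]/e[0])).round(2),"mean",Q.mean(0).round(1))
    near=lambda a,b,r,lo,hi:(np.hypot(x-a,y-b)<r)&(z-z0>lo)&(z-z0<hi)
    rect(near(.51,.29,.13,.010,.025)&wood,"beam")
    rect(near(.46,-.28,.13,.054,.068),"block")
    rect(near(.46,-.28,.03,.142,.16),"pen")
    rect(near(.536,.022,.12,.045,.066),"walls")
    rect(near(.536,.022,.12,-.002,.015)&wood,"base")
    for s in(-1,1):
        g=np.array([.5356,.0213])+s*.07*np.array([.977,-.213]);rect(near(*g,.04,.112,.14),"gable%d"%s)
        m=near(*g,.04,.112,.14);print("   all",(X[m].mean(0)*1000).round(1),(X[m].min(0)*1000).round(),(X[m].max(0)*1000).round())
    P=c["frame"];
c=dict(np.load("top1.npz"));i=c["frame"][160:260,130:300];cv2.imwrite("pics/crop.png",cv2.resize(i,None,fx=4.5,fy=4.5,interpolation=2)[:,:,::-1])
E
```

```text
top z0 -0.0008356619219321272
top beam 294 [506.7 300.5] [ 17.6 187.8] 77.87 pca -11.56 mean [505.1 300.5  14.4]
top block 1066 [ 460.6 -280.9] [200.3  61.7] 13.76 pca 14.09 mean [ 458.8 -278.5   59. ]
top pen 83 [ 460.2 -280.5] [26.1 25.5] 86.79 pca 30.53 mean [ 459.9 -280.2  148.7]
top walls 271 [535.8  21.3] [110.8 149.1] 77.88 pca -81.13 mean [545.8  20.3  57.7]
top base 1232 [525.   23.7] [199.9 180.3] 77.88 pca 80.05 mean [515.8  21.    5. ]
top gable-1 70 [466.7  35.9] [42.2 12.8] 78.83 pca 76.71 mean [467.   36.3 122.1]
   all [467.   36.3 122.1] [457.  16. 112.] [476.  56. 134.]
top gable1 67 [603.5   6.3] [42.8 13.1] 75.21 pca 77.49 mean [603.6   6.8 122.1]
   all [603.6   6.8 122.1] [594. -15. 112.] [614.  28. 136.]
side z0 0.0015271954043580857
side beam 173 [506.8 299.2] [ 18.3 184.2] 76.62 pca -11.77 mean [506.7 297.9  15.4]
side block 1705 [ 458.6 -280.1] [200.6  63.5] 13.99 pca 12.19 mean [ 461.8 -284.4   61. ]
side pen 140 [ 458.1 -282. ] [26.6 26.6] 85.61 pca 79.74 mean [ 458.  -283.2  149.9]
side walls 583 [535.   21.8] [115.5 146.8] 76.92 pca 89.38 mean [526.1  14.1  56.3]
side base 631 [487.3 -20.8] [ 76.8 177.7] 48.77 pca -32.49 mean [501.7 -40.1   7.7]
side gable-1 70 [466.4  37.4] [48.4 11.3] 76.25 pca 75.43 mean [466.4  35.2 124.9]
   all [466.4  35.2 124.9] [456.  15. 114.] [476.  60. 134.]
side gable1 62 [603.    7.2] [44.9 10.2] 78.92 pca 78.63 mean [602.4   5.3 125.4]
   all [602.4   5.3 125.4] [594. -15. 115.] [610.  30. 135.]
```

View pics/crop.png

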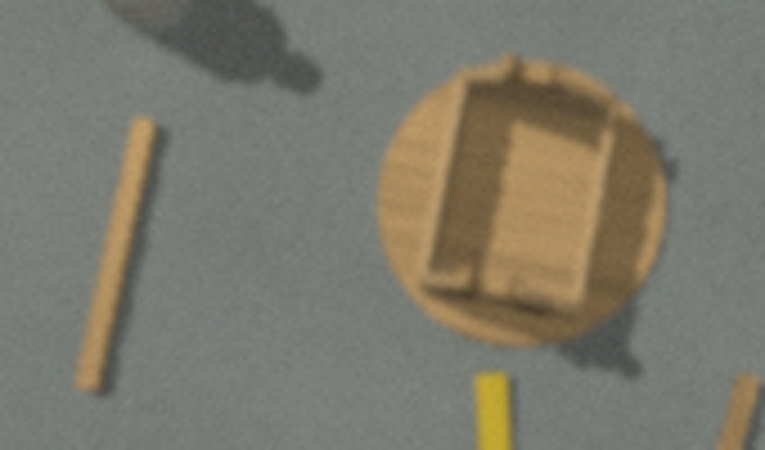

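The crop shows the strip running from (145,120) to (90,390) and the house notches at about (535,70) and (495,300). Both lie at a yaw of about -12°. The two cameras agree within 2 mm: strip centre (0.507, 0.300), house (0.535, 0.0215), pen (0.459, -0.281).

```bash
cat >> h.py <<'E'
def down(yaw): # tool z down, tool x at yaw (deg)
    return Rn.from_euler("z",yaw,degrees=True)*Rn.from_euler("x",180,degrees=True)
def row(p,R,p0=None,R0=None):
    o=observe();p0=o["ee_pos"] if p0 is None else np.array(p0);R0=Rn.from_quat(o["tcp_rot"]) if R0 is None else R0
    s=R0.inv().apply(np.array(p)-p0)/.3;w=(R0.inv()*R).as_rotvec()/np.pi
    print(np.round(np.r_[s,w],4).tolist())
def st():
    o=observe();R=Rn.from_quat(o["tcp_rot"]);M=R.as_matrix()
    print(round(o["t"],2),"pos",o["ee_pos"].round(4),"xyaw",np.degrees(np.arctan2(M[1,0],M[0,0])).round(2),"z",M[:,2].round(4),"j",o["joints"].round(2),"F",o["force"].round(1),"gap",round(o["finger_gap"],4),"grip",round(o["grip_force"],1))
E
python3 - <<'E'
from h import *
row([.36,-.36,.28],down(0)); row([.507,-.05,.3],down(-12),[.36,-.36,.28],down(0))
E
```

```text
[0.872, -0.6261, -0.0805, -0.0005, 0.0001, 0.0782]
[0.49, -1.0333, -0.0667, -0.0, -0.0, 0.0667]
```

```bash
python3 -m jog '[[[0.17,-0.13,-0.08,0,0,0.02],[0.35,-0.25,-0.08,0,0,0.04],[0.52,-0.38,-0.08,0,0,0.06],[0.7,-0.5,-0.08,0,0,0.078],[0.87,-0.63,-0.08,0,0,0.078]]]' 1 40; python3 - <<'E'
from h import *
st();row([.47,-.1,.3],down(-6))
E
```

```text
t: 0.72
ee_pos: [0.3516, -0.3684, 0.2802]
tcp_rot: [1.0, -0.0, -0.0, 0.0]
force: [0.9, -0.3, 0.4]
finger_gap: 0.0855
grip_force: 0.0
0.72 pos [ 0.3516 -0.3684  0.2802] xyaw -0.0 z [-0.e+00 -1.e-04 -1.e+00] j [ 0.76  0.23 -0.06  1.81  0.02  1.1  -0.88] F [ 0.9 -0.3  0.4] gap 0.0855 grip 0.0
[0.3946, -0.8946, -0.066, 0.0, 0.0, 0.0333]
```

```bash
python3 -m jog '[[[0.08,-0.18,-0.06,0,0,0.01],[0.16,-0.36,-0.06,0,0,0.02],[0.24,-0.54,-0.06,0,0,0.03],[0.3,-0.72,-0.06,0,0,0.033],[0.38,-0.9,-0.06,0,0,0.033]]]'; python3 - <<'E'
from h import *
row([.5,.18,.3],down(-12))
E
```

```text
t: 1.35
ee_pos: [0.4643, -0.0985, 0.2983]
tcp_rot: [0.999, -0.052, -0.0, 0.0]
force: [1.7, -0.2, 0.2]
finger_gap: 0.0853
grip_force: 0.0
[0.0222, -0.9355, -0.0061, 0.0001, 0.0, 0.0337]
```

```bash
python3 -m jog '[[[0,-0.19,0,0,0,0.01],[0,-0.37,0,0,0,0.02],[0.01,-0.56,0,0,0,0.033],[0.02,-0.74,0,0,0,0.033],[0.02,-0.93,0,0,0,0.033]]]'; python3 - <<'E'
from h import *
row([.507,.2995,.2],down(-12))
E
```

```text
t: 1.98
ee_pos: [0.4991, 0.1781, 0.298]
tcp_rot: [0.995, -0.104, -0.0, 0.0]
force: [1.1, -0.4, -1.1]
finger_gap: 0.0856
grip_force: 0.0
[-0.0575, -0.4015, 0.3266, 0.0002, 0.0, 0.0006]
```

```bash
python3 -m jog '[[[-0.02,-0.13,0.1,0,0,0],[-0.04,-0.26,0.2,0,0,0],[-0.0575,-0.4,0.32,0,0,0],[-0.0575,-0.4,0.32,0,0,0],[-0.0575,-0.4,0.32,0,0,0]]]'; python3 - <<'E'
from h import *
st()
c=capture("wrist");save(c,"w1.png")
row([.507,.2995,.028],down(-12))
# strip in wrist view: project predicted ends
f=192/np.tan(np.radians(c["vfov"])/2);u=np.array([np.cos(np.radians(-12)),np.sin(np.radians(-12))])
for s in(-.095,0,.095):
    p=np.array(c["R"])@np.r_[np.array([.507,.2995])+s*u,.015]+c["t"];r=np.hypot(*p[:2]);th=np.arctan2(r,p[2]);print(s,c["cx"]+f*th*p[0]/r,c["cy"]+f*th*p[1]/r)
E
```

```text
t: 2.6
ee_pos: [0.5068, 0.2973, 0.2021]
tcp_rot: [0.995, -0.103, -0.0, 0.0]
force: [0.4, -0.7, -0.3]
finger_gap: 0.0853
grip_force: 0.0
2.6 pos [0.5068 0.2973 0.2021] xyaw -11.84 z [-6.e-04 -9.e-04 -1.e+00] j [-0.32  0.46 -0.43  1.71  0.22  1.02 -2.6 ] F [ 0.4 -0.7 -0.3] gap 0.0853 grip 0.0
[-0.003, -0.0087, 0.5823, 0.0001, -0.0002, 0.0005]
-0.095 252.4386638688518 248.14012282347593
0 252.44819906732332 169.07394793640103
0.095 252.62502529143967 78.06791189259809
```

View pics/w1.png

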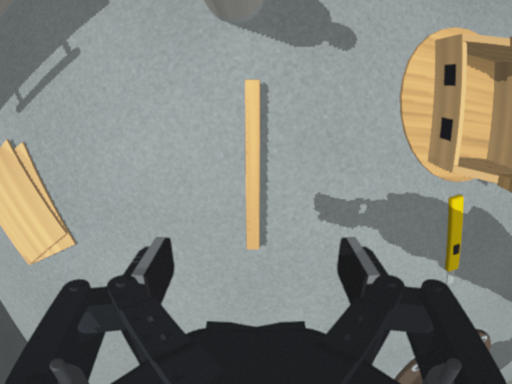

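The wrist view shows the strip upright at column 253, rows 80-248, which matches the prediction. I go down in two stages and grip.

```bash
python3 -m jog '[[[-0.002,-0.0085,0.15,0,0,0],[-0.002,-0.0085,0.3,0,0,0],[-0.002,-0.0085,0.45,0,0,0],[-0.002,-0.0085,0.53,0,0,0],[-0.002,-0.0085,0.53,0,0,0]]]'; python3 - <<'E'
from h import *
st();row([.507,.2995,.0275],down(-12))
E
```

```text
t: 3.28
ee_pos: [0.5067, 0.2986, 0.0427]
tcp_rot: [0.995, -0.104, -0.0, 0.001]
force: [1.2, -0.2, 0.7]
finger_gap: 0.0854
grip_force: 0.0
3.27 pos [0.5067 0.2986 0.0427] xyaw -11.94 z [-0.0012 -0.0019 -1.    ] j [-0.39  0.65 -0.33  1.84  0.31  0.7  -2.68] F [ 1.2 -0.2  0.7] gap 0.0854 grip 0.0
[0.0003, -0.0031, 0.0508, 0.0007, 0.0002, 0.0003]
```

```bash
python3 -m jog '[[[0,-0.003,0.025,0,0,0],[0,-0.003,0.05,0,0,0],[0,-0.003,0.05,0,0,0],[0,-0.003,0.05,0,0,0]]]'; python3 -m jog '[[[0,0,0,0,0,0],[0,0,0,0,0,0],[0,0,0,0,0,0],[0,0,0,0,0,0],[0,0,0,0,0,0]]]' 0 40;python3 -m jog '[[[0,0,0,0,0,0],[0,0,0,0,0,0],[0,0,0,0,0,0],[0,0,0,0,0,0]]]';  python3 -c "
from h import *
st()"
```

```text
t: 3.78
ee_pos: [0.507, 0.3014, 0.0286]
tcp_rot: [0.995, -0.103, 0.0, -0.0]
force: [1.0, 0.3, 0.9]
finger_gap: 0.0855
grip_force: 0.0
t: 4.4
ee_pos: [0.507, 0.3014, 0.0285]
tcp_rot: [0.995, -0.103, 0.0, -0.0]
force: [-0.8, 0.5, 2.4]
finger_gap: 0.0139
grip_force: 39.3
t: 4.9
ee_pos: [0.507, 0.3014, 0.0285]
tcp_rot: [0.995, -0.103, 0.0, -0.0]
force: [0.4, 0.2, 4.5]
finger_gap: 0.0139
grip_force: 39.6
4.9 pos [0.507  0.3014 0.0285] xyaw -11.84 z [ 3.e-04  2.e-04 -1.e+00] j [-0.41  0.67 -0.32  1.85  0.32  0.67 -2.69] F [0.4 0.2 4.5] gap 0.0139 grip 39.6
```

```bash
python3 -m jog '[[[0,0,-0.1,0,0,0],[0,0,-0.25,0,0,0],[0,0,-0.4,0,0,0],[0,0,-0.55,0,0,0],[0,0,-0.6,0,0,0]]]'; python3 - <<'E'
from h import *
st();row([.535,.0215,.21],down(-12.2))
E
```

```text
t: 5.52
ee_pos: [0.5076, 0.3018, 0.2108]
tcp_rot: [0.995, -0.103, 0.001, -0.001]
force: [-0.7, 0.3, -0.5]
finger_gap: 0.0135
grip_force: 39.1
5.53 pos [0.5076 0.3018 0.2108] xyaw -11.85 z [ 0.003   0.0018 -1.    ] j [-0.35  0.45 -0.4   1.7   0.2   1.03 -2.59] F [-0.7  0.3 -0.5] gap 0.0135 grip 39.1
[0.2812, 0.8958, 0.0014, -0.0008, -0.0008, 0.0019]
```

```bash
python3 -m jog '[[[0.05,0.15,0,0,0,0.002],[0.1,0.32,0,0,0,0.002],[0.15,0.48,0,0,0,0.002],[0.21,0.66,0,0,0,0.002],[0.26,0.82,0,0,0,0.002]]]';python3 -m jog '[[[0.021,0.07,0,0,0,0],[0.021,0.07,0,0,0,0],[0.021,0.07,0,0,0,0]]]'; python3 - <<'E'
from h import *
st();row([.535,.0215,.1505],down(-12.2))
for n in("top","wrist"):
    c=capture(n);save(c,n+"2.png")
    if n=="top":
        X=cloud(c);x,y,z=np.moveaxis(X,-1,0)
        np.savez("top2.npz",X=X)
        cv2.imwrite("pics/crop2.png",cv2.resize(c["frame"][150:260,190:310],None,fx=5,fy=5)[:,:,::-1])
E
```

```text
t: 6.15
ee_pos: [0.5321, 0.042, 0.2072]
tcp_rot: [0.994, -0.107, -0.001, 0.0]
force: [1.0, -0.4, -0.2]
finger_gap: 0.0138
grip_force: 39.1
t: 6.52
ee_pos: [0.534, 0.0239, 0.2077]
tcp_rot: [0.994, -0.106, -0.001, -0.0]
force: [0.3, 1.0, 0.2]
finger_gap: 0.014
grip_force: 39.1
6.53 pos [0.534  0.0239 0.2077] xyaw -12.14 z [-1.1e-03  6.0e-04 -1.0e+00] j [ 0.12  0.36 -0.35  1.83  0.15  0.97 -2.07] F [0.3 1.  0.2] gap 0.014 grip 39.1
[0.0052, 0.007, 0.1907, -0.0001, 0.0004, 0.0003]
```

View pics/wrist2.png

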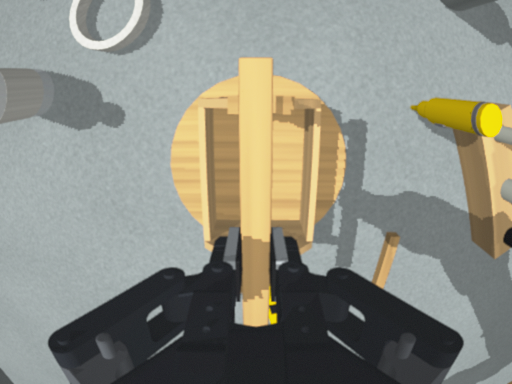

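The wrist view shows the strip (column 256) above the house, along the wall direction. The far prongs at (233,103) and (287,103) are centred near 260, so a shift of about 2 mm remains. I make it and check the strip against the notches numerically.

```bash
python3 -m jog '[[[0.004,0.007,0.06,0,0,0],[0.004,0.007,0.11,0,0,0],[0.004,0.007,0.11,0,0,0],[0.004,0.007,0.11,0,0,0]]]'; python3 - <<'E'
from h import *
st();row([.535,.0215,.1455],down(-12.2))
H=np.array([.535,.0215]);u=np.array([np.cos(np.radians(-12.2)),np.sin(np.radians(-12.2))]);v=np.array([-u[1],u[0]])
for n in("top","side"):
    c=capture(n);np.savez(n+"3.npz",**c);X=cloud(c);q=X[...,:2]-H;a=q@u;b=q@v;z=X[...,2]
    for s in(-1,1):
        m=(abs(a)>.082)&(a*s>0)&(abs(a)<.12)&(abs(b)<.03)&(z>.12)&(z<.2);P=X[m];print(n,s,m.sum(),"b mean/rng",(b[m].mean()*1e3).round(1),(b[m].min()*1e3).round(1),(b[m].max()*1e3).round(1),"a ext",(np.abs(a[m]).max()*1e3).round(1),"ztop",np.percentile(z[m],80).round(4))
E
```

```text
t: 7.12
ee_pos: [0.5353, 0.0208, 0.1755]
tcp_rot: [0.994, -0.106, 0.0, -0.0]
force: [-0.1, 0.8, -0.1]
finger_gap: 0.0138
grip_force: 39.2
7.12 pos [0.5353 0.0208 0.1755] xyaw -12.17 z [ 1.e-04  1.e-04 -1.e+00] j [ 0.12  0.4  -0.34  1.87  0.17  0.9  -2.08] F [-0.1  0.8 -0.1] gap 0.0138 grip 39.2
[-0.0015, -0.0022, 0.1001, -0.0, -0.0, 0.0002]<stdin>:7: RuntimeWarning: Mean of empty slice.
  ret = ret.dtype.type(ret / rcount)
Traceback (most recent call last):
ValueError: zero-size array to reduction operation minimum which has no identity
```

```bash
python3 -m jog '[[[-0.001,-0.002,0.04,0,0,0],[-0.001,-0.002,0.07,0,0,0],[-0.001,-0.002,0.09,0,0,0],[-0.001,-0.002,0.09,0,0,0]]]'; python3 - <<'E'
from h import *
st()
H=np.array([.535,.0215]);u=np.array([np.cos(np.radians(-12.2)),np.sin(np.radians(-12.2))]);v=np.array([-u[1],u[0]])
for n in("top3","side"):
    c=dict(np.load("top3.npz")) if n=="top3" else capture(n);X=cloud(c);q=X[...,:2]-H;a=q@u;b=q@v;z=X[...,2]
    for s in(-1,1):
        m=(abs(a)>.082)&(a*s>0)&(abs(a)<.12)&(abs(b)<.03)&(z>.11)&(z<.2)
        if m.any(): print(n,s,m.sum(),"b",(b[m].mean()*1e3).round(1),(b[m].min()*1e3).round(1),(b[m].max()*1e3).round(1),"a ext",(np.abs(a[m]).max()*1e3).round(1),"ztop",np.percentile(z[m],80).round(4))
    if n=="side": cv2.imwrite("pics/side4.png",cv2.resize(c["frame"][140:240,190:300],None,fx=5,fy=5)[:,:,::-1])
E
```

```text
t: 7.68
ee_pos: [0.5346, 0.0209, 0.1476]
tcp_rot: [0.994, -0.106, -0.001, 0.0]
force: [0.0, 0.0, 0.0]
finger_gap: 0.0138
grip_force: 39.1
7.67 pos [0.5346 0.0209 0.1476] xyaw -12.2 z [-1.2e-03 -1.0e-04 -1.0e+00] j [ 0.11  0.44 -0.33  1.9   0.18  0.84 -2.1 ] F [0. 0. 0.] gap 0.0138 grip 39.1
side -1 42 b -3.4 -9.7 9.1 a ext 96.9 ztop 0.1357
side 1 34 b -4.2 -10.2 4.9 a ext 93.2 ztop 0.1355
```

View pics/side4.png

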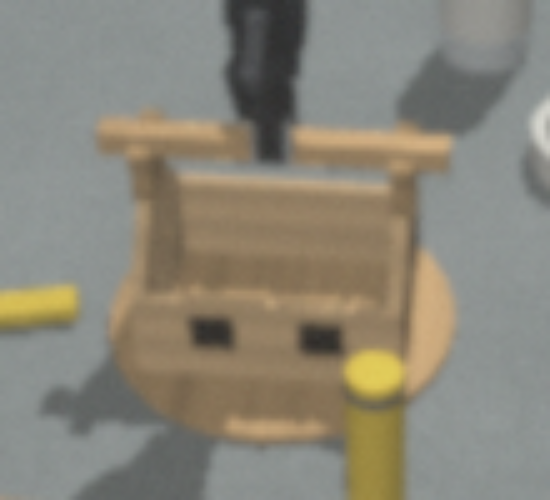

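The picture shows the strip between the prongs on both gables, at (150,130) and (400,145), with about equal overhang. I lower it the last 2-3 mm and release.

```bash
python3 -m jog '[[[0,0,0.004,0,0,0],[0,0,0.008,0,0,0],[0,0,0.008,0,0,0]]]'; python3 -m jog '[[[0,0,0,0,0,0],[0,0,0,0,0,0],[0,0,0,0,0,0],[0,0,0,0,0,0]]]' 0.5;python3 -m jog '[[[0,0,-0.1,0,0,0],[0,0,-0.25,0,0,0],[0,0,-0.4,0,0,0],[0,0,-0.4,0,0,0]]]' 1; python3 - <<'E'
from h import *
st()
H=np.array([.535,.0215]);u=np.array([np.cos(np.radians(-12.3)),np.sin(np.radians(-12.3))]);v=np.array([-u[1],u[0]])
for n in("side","top"):
    c=capture(n);X=cloud(c);q=X[...,:2]-H;a=q@u;b=q@v;z=X[...,2]
    for s in(-1,1):
        m=(abs(a)>.04)&(a*s>0)&(abs(a)<.12)&(abs(b)<.03)&(z>.125)&(z<.14)
        if m.any(): print(n,s,m.sum(),"b",(b[m].mean()*1e3).round(1),(b[m].min()*1e3).round(1),(b[m].max()*1e3).round(1),"a ext",(np.abs(a[m]).max()*1e3).round(1),"ztop",np.median(z[m]).round(4))
    if n=="top": cv2.imwrite("pics/top5.png",cv2.resize(c["frame"][150:260,190:310],None,fx=5,fy=5)[:,:,::-1])
row([.46,-.28,.3],down(13.9))
E
```

```text
t: 8.1
ee_pos: [0.535, 0.021, 0.1459]
tcp_rot: [0.994, -0.106, 0.0, 0.0]
force: [0.5, 0.6, 0.4]
finger_gap: 0.0137
grip_force: 39.1
t: 8.6
ee_pos: [0.535, 0.021, 0.1459]
tcp_rot: [0.994, -0.106, -0.0, 0.0]
force: [0.7, 0.5, 1.5]
finger_gap: 0.0426
grip_force: 0.0
t: 9.1
ee_pos: [0.5369, 0.0214, 0.2695]
tcp_rot: [0.994, -0.106, 0.003, -0.001]
force: [-0.0, 0.3, -1.5]
finger_gap: 0.0855
grip_force: 0.0
9.1 pos [0.5369 0.0214 0.2695] xyaw -12.21 z [ 6.7e-03  5.0e-04 -1.0e+00] j [ 0.14  0.31 -0.35  1.75  0.12  1.1  -2.04] F [-0.   0.3 -1.5] gap 0.0855 grip 0.0
side -1 143 b -3.7 -22.6 21.7 a ext 95.3 ztop 0.1324
side 1 141 b -2.4 -22.0 25.0 a ext 93.1 ztop 0.1321
[-0.0321, 1.0333, -0.1135, 0.0001, -0.0002, -0.145]
```

View pics/top5.png

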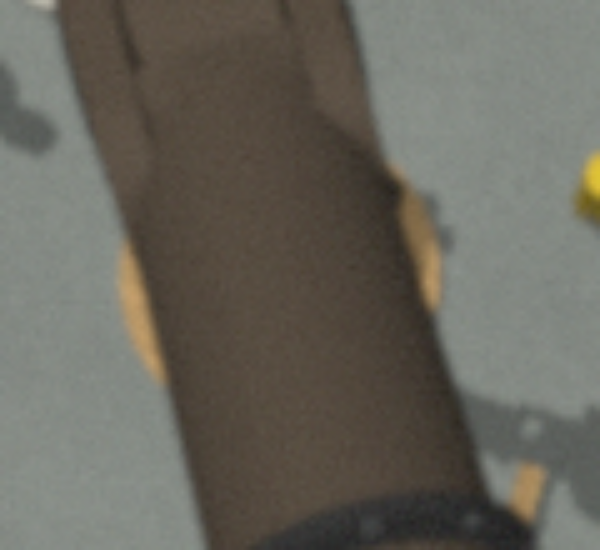

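The arm hides the house in this picture. The side depth puts the strip top at 0.132 m at both ends with equal overhang, so it is seated. Now the pen.

```bash
python3 -m jog '[[[-0.006,0.18,-0.1,0,0,-0.03],[-0.012,0.36,-0.11,0,0,-0.06],[-0.018,0.54,-0.11,0,0,-0.09],[-0.026,0.72,-0.11,0,0,-0.12],[-0.03,0.9,-0.11,0,0,-0.145]]]' 0.65; python3 - <<'E'
from h import *
st();row([.459,-.281,.2],down(13.9))
for n in("top",):
    c=capture(n);X=cloud(c);H=np.array([.535,.0215]);u=np.array([np.cos(np.radians(-12.3)),np.sin(np.radians(-12.3))]);v=np.array([-u[1],u[0]])
    q=X[...,:2]-H;a=q@u;b=q@v;z=X[...,2];m=(abs(a)<.12)&(abs(b)<.03)&(z>.126)&(z<.14)&((abs(a)>.08)|(abs(a)<.06))
    P=X[m][:,:2]*1e3;print(m.sum(),cv2.minAreaRect(P.astype(np.float32)),"b",b[m&(a>0)].mean()*1e3,b[m&(a<0)].mean()*1e3,np.median(z[m]))
E
```

```text
t: 9.82
ee_pos: [0.4678, -0.2424, 0.2974]
tcp_rot: [0.992, 0.122, -0.001, -0.001]
force: [0.9, -0.3, 0.1]
finger_gap: 0.0555
grip_force: 0.0
9.82 pos [ 0.4678 -0.2424  0.2974] xyaw 14.07 z [-2.2e-03  9.0e-04 -1.0e+00] j [ 0.61  0.26 -0.29  1.73  0.08  1.16 -1.03] F [ 0.9 -0.3  0.1] gap 0.0555 grip 0.0
[-0.0591, 0.1181, 0.3247, -0.0005, 0.0006, 0.0009]
274 ((535.7180786132812, 20.909347534179688), (15.511664390563965, 190.40103149414062), 78.04121398925781) b -0.24345639126821644 -0.4386360636331064 0.13114024415479525
```

Strip confirmed: seated, centred and aligned. Now I move over the pen.

```bash
python3 -m jog '[[[-0.03,0.06,0.1,0,0,0],[-0.059,0.118,0.2,0,0,0],[-0.059,0.118,0.3,0,0,0],[-0.059,0.118,0.3,0,0,0],[-0.059,0.118,0.3,0,0,0]]]'; python3 - <<'E'
from h import *
st();row([.459,-.281,.118],down(13.9))
c=capture("wrist");save(c,"w6.png")
E
```

```text
t: 10.5
ee_pos: [0.4608, -0.2792, 0.2093]
tcp_rot: [0.993, 0.121, -0.0, -0.0]
force: [0.2, 0.4, 0.8]
finger_gap: 0.0554
grip_force: 0.0
10.5 pos [ 0.4608 -0.2792  0.2093] xyaw 13.93 z [-1.e-04  2.e-04 -1.e+00] j [ 0.65  0.36 -0.27  1.83  0.11  0.97 -0.99] F [0.2 0.4 0.8] gap 0.0554 grip 0.0
[-0.0072, 0.0045, 0.3043, -0.0001, 0.0, 0.0002]
```

View pics/w6.png

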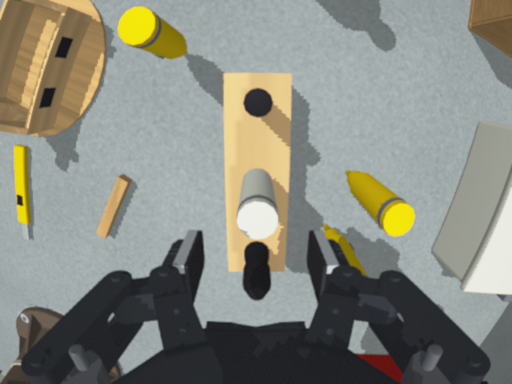

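The wrist view shows the white pen at (257,215), centred between the jaws (columns 195 and 315). The yellow pens are clear of the fingers. I go down.

```bash
python3 -m jog '[[[-0.007,0.0045,0.1,0,0,0],[-0.007,0.0045,0.2,0,0,0],[-0.007,0.0045,0.27,0,0,0],[-0.007,0.0045,0.304,0,0,0],[-0.007,0.0045,0.304,0,0,0]]]';python3 -m jog '[[[0,0,0,0,0,0],[0,0,0,0,0,0],[0,0,0,0,0,0],[0,0,0,0,0,0],[0,0,0,0,0,0]]]' 0 50;python3 -m jog '[[[0,0,0,0,0,0],[0,0,0,0,0,0]]]';  python3 -c "
from h import *
st()"
```

```text
t: 11.18
ee_pos: [0.4591, -0.2814, 0.1181]
tcp_rot: [0.993, 0.121, 0.0, 0.0]
force: [0.1, -0.3, -1.7]
finger_gap: 0.0556
grip_force: 0.0
t: 11.8
ee_pos: [0.4594, -0.2817, 0.1188]
tcp_rot: [0.993, 0.121, 0.001, 0.001]
force: [-0.6, -0.3, 7.4]
finger_gap: 0.0266
grip_force: 48.9
t: 12.05
ee_pos: [0.4594, -0.2817, 0.1188]
tcp_rot: [0.993, 0.121, 0.001, 0.001]
force: [-0.8, 0.4, 6.4]
finger_gap: 0.0272
grip_force: 48.9
12.05 pos [ 0.4594 -0.2817  0.1188] xyaw 13.9 z [ 0.0017 -0.001  -1.    ] j [ 0.64  0.47 -0.25  1.92  0.16  0.77 -1.03] F [-0.8  0.4  6.4] gap 0.0272 grip 48.9
```

```bash
python3 -m jog '[[[0,0,-0.07,0,0,0],[0,0,-0.2,0,0,0],[0,0,-0.35,0,0,0],[0,0,-0.5,0,0,0],[0,0,-0.65,0,0,0]]]'; python3 - <<'E'
from h import *
st()
R=Rn.from_euler("y",-43,degrees=True)*down(0)
tip=np.array([.6035,.0065,.156]);print("goal",tip-.109*R.as_matrix()[:,2],R.as_matrix()[:,2])
row([.44,-.1,.32],down(0))
E
```

```text
t: 12.68
ee_pos: [0.4584, -0.2813, 0.3145]
tcp_rot: [0.993, 0.121, 0.0, 0.0]
force: [0.2, -0.6, -1.3]
finger_gap: 0.0271
grip_force: 49.4
12.68 pos [ 0.4584 -0.2813  0.3145] xyaw 13.9 z [ 3.e-04 -2.e-04 -1.e+00] j [ 0.67  0.27 -0.28  1.68  0.08  1.2  -0.95] F [ 0.2 -0.6 -1.3] gap 0.0271 grip 49.4
goal [0.52916218 0.0065     0.23571755] [ 6.81998360e-01 -1.22464680e-16 -7.31353702e-01]
[0.0855, -0.6013, -0.0185, 0.0001, -0.0001, 0.0772]
```

```bash
python3 -m jog '[[[0.02,-0.13,-0.02,0,0,0.02],[0.04,-0.26,-0.02,0,0,0.04],[0.06,-0.4,-0.02,0,0,0.06],[0.085,-0.53,-0.02,0,0,0.077],[0.085,-0.6,-0.02,0,0,0.077]]]'; python3 - <<'E'
from h import *
st()
R=Rn.from_euler("y",-43,degrees=True)*down(0)
row([.44,-.03,.32],R)
E
```

```text
t: 13.3
ee_pos: [0.44, -0.0982, 0.3191]
tcp_rot: [1.0, 0.001, 0.0, -0.0]
force: [-0.3, -0.3, -1.1]
finger_gap: 0.0271
grip_force: 49.4
13.3 pos [ 0.44   -0.0982  0.3191] xyaw 0.15 z [ 6.e-04  1.e-04 -1.e+00] j [ 0.43  0.12 -0.37  1.85  0.05  1.17 -1.52] F [-0.3 -0.3 -1.1] gap 0.0271 grip 49.4
[0.0006, -0.2273, -0.003, -0.0003, 0.2387, 0.0008]
```

```bash
python3 -m jog '[[[0,-0.05,0,0,0.05,0],[0,-0.1,0,0,0.1,0],[0,-0.15,0,0,0.15,0],[0,-0.2,0,0,0.2,0],[0,-0.227,0,0,0.2387,0]]]'; python3 - <<'E'
from h import *
st()
R=Rn.from_euler("y",-43,degrees=True)*down(0)
row([.529,.0065,.236],R)
E
```

```text
t: 13.92
ee_pos: [0.4391, -0.0325, 0.3191]
tcp_rot: [0.93, 0.0, 0.369, 0.001]
force: [0.9, 0.6, -1.7]
finger_gap: 0.0268
grip_force: 49.5
13.93 pos [ 0.4391 -0.0325  0.3191] xyaw 0.07 z [ 0.6852 -0.0012 -0.7284] j [ 0.34 -0.25 -0.33  2.42 -0.35  0.21 -1.27] F [ 0.9  0.6 -1.7] gap 0.0268 grip 49.5
[0.0286, -0.1303, 0.4068, 0.0004, -0.0014, 0.0003]
```

```bash
python3 -m jog '[[[0.1,-0.04,0.1,0,0,0],[0.13,-0.08,0.18,0,0,0],[0.13,-0.13,0.25,0,0,0],[0.13,-0.13,0.25,0,0,0]]]'; python3 - <<'E'
from h import *
st()
R=Rn.from_euler("y",-43,degrees=True)*down(0)
row([.529,.0065,.236],R)
E
```

```text
t: 14.42
ee_pos: [0.506, -0.0068, 0.291]
tcp_rot: [0.935, 0.0, 0.355, 0.01]
force: [1.1, 0.5, -0.9]
finger_gap: 0.027
grip_force: 49.5
14.43 pos [ 0.506  -0.0068  0.291 ] xyaw 0.54 z [ 0.6631 -0.0182 -0.7483] j [ 0.89 -0.04 -0.99  2.32  0.47  0.14 -2.12] F [ 1.1  0.5 -0.9] gap 0.027 grip 49.5
[-0.0638, -0.0481, 0.1873, 0.0058, 0.0081, 0.0023]
```

```bash
cat >> h.py <<'E'
def tilt(psi,th,yaw=0):
    a=np.radians(psi);return Rn.from_rotvec(np.radians(th)*np.array([np.sin(a),-np.cos(a),0]))*down(yaw)
def tcp(tip,R): return np.array(tip)-.109*R.as_matrix()[:,2]
E
python3 - <<'E'
from h import *
R0=Rn.from_quat(observe()["tcp_rot"]);p0=observe()["ee_pos"]
for psi in(-15,-30,-45):
    R=tilt(psi,43);print(psi,R.as_matrix()[:,2].round(3),tcp([.595,.0065,.21],R).round(3));row(tcp([.595,.0065,.21],R),R)
E
```

```text
-15 [ 0.659 -0.177 -0.731] [0.523 0.026 0.29 ]
[0.0409, -0.1088, 0.0393, -0.0507, 0.0007, -0.0192]
-30 [ 0.591 -0.341 -0.731] [0.531 0.044 0.29 ]
[0.0598, -0.1687, 0.0547, -0.1038, -0.0212, -0.0396]
-45 [ 0.482 -0.482 -0.731] [0.542 0.059 0.29 ]
[0.0897, -0.2203, 0.0798, -0.1503, -0.0565, -0.0576]
```

```bash
python3 -m jog '[[[0.04,-0.109,0.039,-0.05,0,-0.019],[0.06,-0.169,0.055,-0.104,-0.021,-0.04],[0.09,-0.22,0.08,-0.15,-0.056,-0.058],[0.09,-0.22,0.08,-0.15,-0.056,-0.058],[0.09,-0.22,0.08,-0.15,-0.056,-0.058]]]'; python3 - <<'E'
from h import *
st()
for psi in(-45,-60):
    R=tilt(psi,44);row(tcp([.6035,.0065,.185],R),R);row(tcp([.6035,.0065,.156],R),R)
E
```

```text
t: 15.05
ee_pos: [0.5209, 0.027, 0.2821]
tcp_rot: [0.953, 0.006, 0.292, 0.08]
force: [-0.5, -0.5, -1.1]
finger_gap: 0.0268
grip_force: 49.5
15.05 pos [0.5209 0.027  0.2821] xyaw 3.99 z [ 0.5576 -0.1484 -0.8167] j [ 0.03  0.03 -0.43  2.22  0.81  0.52 -2.59] F [-0.5 -0.5 -1.1] gap 0.0268 grip 49.5
[0.0522, -0.1219, 0.0886, -0.1154, -0.0127, -0.0325]
[-0.0015, -0.1369, 0.1676, -0.1154, -0.0127, -0.0325]
[0.0979, -0.1633, 0.1118, -0.1523, -0.0607, -0.0479]
[0.0442, -0.1783, 0.1908, -0.1523, -0.0607, -0.0479]
```

```bash
python3 - <<'E'
from h import *
for psi,y in((-25,25),(-45,50)):
    R=tilt(psi,44,y);row(tcp([.6,.0065,.195],R),R)
E
```

```text
[0.0152, -0.0436, 0.0375, -0.0569, 0.0216, -0.1472]
[0.0611, -0.1163, 0.0549, -0.1032, -0.0627, -0.3071]
```

```bash
python3 -m jog '[[[0.01,-0.02,0.01,-0.02,0.01,-0.055],[0.01,-0.035,0.02,-0.04,0.015,-0.1],[0.0152,-0.0436,0.0375,-0.0569,0.0216,-0.1472],[0.035,-0.075,0.045,-0.08,-0.02,-0.2],[0.05,-0.1,0.05,-0.09,-0.04,-0.25]]]'; python3 - <<'E'
from h import *
st()
for psi,y in((-45,50),):
    R=tilt(psi,44,y);row(tcp([.6035,.0065,.185],R),R)
E
```

```text
t: 15.68
ee_pos: [0.5428, 0.0566, 0.2738]
tcp_rot: [0.876, 0.32, 0.182, 0.312]
force: [0.6, 0.3, -0.9]
finger_gap: 0.0269
grip_force: 49.4
15.68 pos [0.5428 0.0566 0.2738] xyaw 42.83 z [ 0.5194 -0.4292 -0.7389] j [-0.18  0.24 -0.53  2.11  1.08  1.01 -2.26] F [ 0.6  0.3 -0.9] gap 0.0269 grip 49.4
[0.021, -0.0192, 0.0329, -0.01, -0.0202, -0.0626]
```

Joints are comfortable now. I shift to the target at the current orientation.

```bash
python3 -m jog '[[[0.01,-0.01,0.015,-0.005,-0.01,-0.03],[0.021,-0.019,0.033,-0.01,-0.02,-0.06],[0.021,-0.019,0.033,-0.01,-0.02,-0.06],[0.021,-0.019,0.033,-0.01,-0.02,-0.06]]]'; python3 - <<'E'
from h import *
st();o=observe();R=Rn.from_quat(o["tcp_rot"]);zt=R.as_matrix()[:,2]
print("tilt",np.degrees(np.arccos(-zt[2])),"tip est",o["ee_pos"]+.109*zt)
row(tcp([.6035,.0065,.154],R),R)
for n in("side","top"):
    c=capture(n);save(c,n+"7.png");X=cloud(c)
    q=X-o["ee_pos"];a=q@zt;r=np.linalg.norm(q-a[...,None]*zt,axis=-1);m=(r<.02)&(a>.045)&(a<.13)
    i=np.argsort(a[m])[-5:];print(n,m.sum(),"max a",a[m][i].round(4),X[m][i].mean(0).round(4))
    for lo in(.05,.065,.08,.095):
        k=m&(a>lo)&(a<lo+.015);
        if k.any():print("  ",lo,k.sum(),(q[k].mean(0)-a[k].mean()*zt).round(4))
c=capture("side");cv2.imwrite("pics/s7.png",cv2.resize(c["frame"][80:240,170:330],None,fx=3.7,fy=3.7)[:,:,::-1])
E
```

```text
t: 16.18
ee_pos: [0.5497, 0.059, 0.2633]
tcp_rot: [0.843, 0.386, 0.132, 0.35]
force: [0.1, -0.8, -0.6]
finger_gap: 0.0266
grip_force: 49.4
16.18 pos [0.5497 0.059  0.2633] xyaw 48.06 z [ 0.4928 -0.4888 -0.7199] j [-0.21  0.3  -0.54  2.07  1.1   1.1  -2.12] F [ 0.1 -0.8 -0.6] gap 0.0266 grip 49.4
tilt 43.952182413220164 tip est [0.60345102 0.00572231 0.18479754]
[0.0069, -0.0722, 0.0727, 0.0, 0.0, 0.0]
side 163 max a [0.1031 0.1037 0.1052 0.1059 0.1073] [0.6009 0.0065 0.188 ]
   0.05 58 [-0.0009 -0.0077  0.0047]
   0.065 44 [-0.0007 -0.0062  0.0038]
   0.08 27 [-0.0012 -0.0041  0.002 ]
   0.095 13 [-0.0007 -0.0014  0.0004]
top 68 max a [0.0978 0.099  0.1012 0.1052 0.11  ] [0.6006 0.0072 0.1907]
   0.05 22 [ 0.0037 -0.0066  0.007 ]
   0.065 22 [ 0.0025 -0.0049  0.005 ]
   0.08 8 [ 0.0024 -0.0045  0.0047]
   0.095 5 [ 0.0006 -0.0019  0.0016]
```

View pics/s7.png

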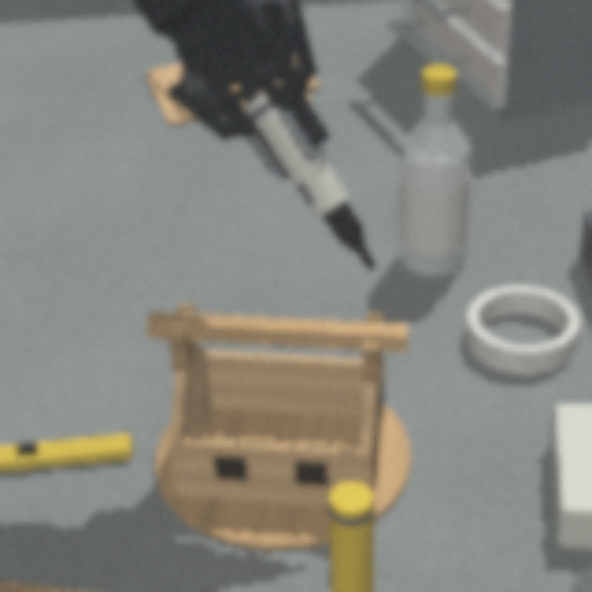

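The picture shows the pen tilted with its nozzle tip at (372,267), above the far gable's strip crossing at (375,330). The strip is still seated. I lower it about 31 mm.

```bash
python3 -m jog '[[[0.0025,-0.024,0.024,0,0,0],[0.005,-0.048,0.048,0,0,0],[0.007,-0.071,0.072,0,0,0],[0.007,-0.071,0.072,0,0,0],[0.007,-0.071,0.072,0,0,0]]]';python3 -m jog '[[[0,0,0,0,0,0],[0,0,0,0,0,0],[0,0,0,0,0,0],[0,0,0,0,0,0]]]'; python3 - <<'E'
from h import *
st();o=observe();R=Rn.from_quat(o["tcp_rot"]);zt=R.as_matrix()[:,2]
print("tilt",np.degrees(np.arccos(-zt[2])),"tip est",o["ee_pos"]+.108*zt,abs(o["dq"]).max())
c=capture("side");cv2.imwrite("pics/s8.png",cv2.resize(c["frame"][80:240,170:330],None,fx=3.7,fy=3.7)[:,:,::-1])
E
```

```text
t: 16.95
ee_pos: [0.5501, 0.06, 0.2326]
tcp_rot: [0.843, 0.387, 0.131, 0.35]
force: [-0.5, 0.2, -0.9]
finger_gap: 0.0267
grip_force: 49.4
t: 17.45
ee_pos: [0.5501, 0.0599, 0.2328]
tcp_rot: [0.843, 0.386, 0.132, 0.351]
force: [-0.3, -0.7, -1.8]
finger_gap: 0.0275
grip_force: 49.4
17.45 pos [0.5501 0.0599 0.2328] xyaw 48.13 z [ 0.4927 -0.4892 -0.7197] j [-0.23  0.35 -0.53  2.11  1.15  1.08 -2.21] F [-0.3 -0.7 -1.8] gap 0.0275 grip 49.4
tilt 43.97312422062557 tip est [0.60330088 0.00704045 0.15506834] 0.0028051246279763025
```

View pics/s8.png

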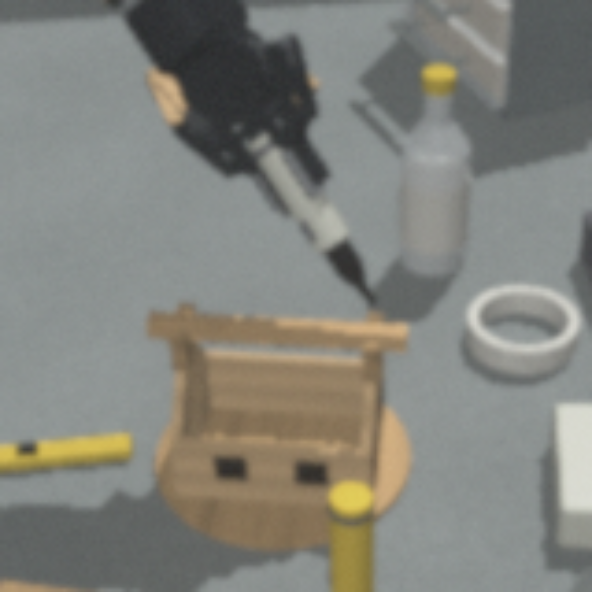

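The picture shows the tip at (375,303), just above the strip where it crosses the far gable at (378,325), touching nothing. I hand in.

```bash
python3 -c "
from bench import sign_off
print(sign_off())"
```

```text
the job is handed in; nothing more can be done
None
```

The job is handed in, with no verdict returned: the strip lies released in both notches, and the gripper holds the glue pen still at 44° with its tip about 2 cm above the far ridge joint.

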